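# Stand the fallen sample jar in its holder and unscrew the tight lid

### The job

The square sample jar has been knocked over on the desk: stand it upright, fully down in the square pocket of the jar holder, so that the holder keeps it from turning. Unscrew its tight lid there, turning only until the threads let go, and lift it off with the jar left standing in the pocket. Finish still holding the lid level and straight above the jar's mouth, clear of it by no more than about two centimetres, and leave the mouse, the pen pot and the casting where they are.

Things in the scene. Friction and masses are not known exactly. Their poses are not given: they have to be found in the camera images.
- jar_mid (a point): Centre of the white square jar's body, half-way up: 58 x 58 mm, 64 mm tall, so underside and flat shoulder are 32 mm away along its axis. z is the axis, from underside to lid; x and y are normal to the flat sides. It starts lying on a side (z level), lid on (91 mm tall in all). Jar and lid weigh about 0.25 kg.
- jar_mouth (a point): Centre of the jar's mouth, the rim of its 40 mm wide neck: 53.5 mm from jar_mid along z; same axes. It is inside the lid while the lid is on.
- lid_mid (a point): Centre of the blue round ribbed lid, 54 mm in diameter, 24 mm tall; z is its axis, out through the top. Screwed home it is 47 mm from jar_mid, its lower edge 3 mm off the shoulder. Starting it takes up to 0.6 N m. Turned anticlockwise seen from above it rises 2 mm by a springy liner and is free at 55 degrees; lift it 19 mm to clear the rim. Past 100 degrees it is caught by the next threads.
- lid_mark (a point): Point in the lid, level with lid_mid and 20 mm off its axis along the lid's x, below the white mark on the top. At the start it lies along the jar's x; seen from above it goes round anticlockwise as the lid is unscrewed.
- pocket_floor (a point): Floor centre of the square pocket in the jar holder, an aluminium block 100 x 100 mm, 30 mm tall, bolted to the desk. The pocket is 62 x 62 mm (2 mm of play each side of the jar), 22 mm deep, its floor 8 mm above the desk, its upper edges bevelled 3 mm. z is up; x and y are normal to the pocket's sides. The jar fits in any of the four quarter turns.
- mouse: Black computer mouse, 106 x 62 mm, 37 mm tall; origin under its centre. A bystander.
- pot: Black pen pot with two pens, 68 mm in diameter, 95 mm tall (135 mm with the pens); origin under its centre. A bystander.
- casting: Small aluminium flange casting, 52 mm in diameter, 26 mm tall; origin under its centre. A bystander.
There are look-alikes about, which are no part of the job. Of the things that look like the part that bears lid_mid, take the one that is farthest to the robot's left at the start.

How it is judged:
By the outcome, as a careful person would: the job done as asked, in the order asked, and still so for the second after the job is handed in, while the arm keeps its last pose, push and grip.
It also fails if it takes over 56 s, if anything falls off the work surface, if the arm or the gripper's body presses on something with over 40 N, if the wrist force passes 120 N, or if a joint passes its speed limit or range.

### The arm

A 6-joint arm with a two-finger parallel gripper is mounted at the origin on the work surface. World frame = base frame: x ahead of the robot, y to its left, z up, the work surface at z = 0. Lengths are in m, angles in rad, forces in N, time in s.
With the tool pointing down it reaches from about 0.375 to 0.975 m from the base axis. Payload 3.8 kg.
Tool frame: the origin (TCP) lies at the very end of the fingers, on their centre line; the grasp point (between the pads) lies 19 mm behind it; z points along the fingers, y is the line along which they close (so a half turn about z gives the same grasp; the last joint's range is limited). The gripper opens to 85 mm and grips with 20 to 120 N. Pads are 22 mm wide; open, the fingers measure 114 mm over their backs; the gripper's body (76 mm by 85 mm) begins 54 mm behind the grasp point. The pads swing forward as they close: fully open they stand 13 mm farther back than shut.
Start: joints at [-1.186, 0.264, 1.604, -0, 1.274, -0.037], TCP at [0.276, -0.616, 0.231] pointing down, gripper open.
Joint ranges: [-2.63, 2.63], [-0.94, 2.18], [0.31, 2.57], [-1.31, 4.45], [0, 2.66], [-2.55, 2.55]. Speed limits (rad/s): [2.57, 2.57, 3.14, 3.14, 3.14, 3.14].

### API

Orientations are given as a rotation vector (axis times angle).
In Python, from workcell import read_state, read_camera, calibration, finish_job gives the robot as it stands.
- The arm moves only by the tool step_arm, never from a script. Its argument "commands" is a list of rows, each an object of numbers: "fingers": the gripper's target within -1 to 1 (shut at 1, half-way at 0, fully open at -1); "dx", "dy", "dz": the shift along the tool's x, y, z in m; "roll": the turn about the tool's z in degrees. In form: [{"fingers": .., "dx": .., "dy": .., "dz": .., "roll": ..}, ...]. A call has 1 to 8 rows; each row is the pose to reach, as a shift and turn from the pose commanded when the call began, along the tool's axes at that moment; what a row does not reach only later rows make up. A row lasts 1/8 s, in which the tool goes at most 62.5 mm and 10.7 degrees, less where a joint would pass 70% of its speed; a pose out of reach is approached as far as the arm can. A call with a gripper value outside its range is refused whole. The fingers move at their own pace and stop on an object; "squeeze" is the grip in N (left out, the last holds). Time passes only in rows, so rows that repeat a pose let the fingers close. It gives the time, the measured TCP pose, the force, the opening and the grip force at its end, in the units of the state.
- read_state(): the state, without advancing time (a new reading comes with each control period).
- read_camera(name): name is "side" or "top" or "wrist"; returns (picture, depth): 480x640x3 uint8, blue, green, red; 480x640 float32, m along the optical axis (not along the pixel's ray), 0 where there is no reading.
- calibration(name): a dict with "intrinsics" (3x3 intrinsics, pixels), "k1" (the pictures are not rectified: a ray, as slopes to the right and down, at radius r is drawn at 1 + k1 r^2 times it, then the intrinsics apply), "world_to_cam" (4x4, takes a point from world to camera coordinates). Camera axes: x right, y up, looking along -z (the intrinsics and any distortion apply to the point x, -y, -z); pixel columns grow to the right and rows downward; lengths in m; the calibration is good to about 2 mm. A picture is of the moment at which its call begins: read the wrist's pose just before it. calibration takes no time and is no camera call; for the wrist camera it gives the pose at the moment of the call.
- finish_job(): hands the job in; it is judged then, once.
The state is a dict: "time": time; "q": joint angles; "joint_vel": joint speeds; "joint_torque": joint torques, N m; "tool_pos": TCP position; "tcp_rot": TCP orientation; "wrist_force": force on the tool from outside, world axes, zero at the start; "torque": the same for the moment, N m; "width": opening from 0.0 (shut) to 1.0 (fully open); "grip_force": force on a finger pad.
Only numpy, scipy, OpenCV 4.12 (cv2) and the standard library are available. Lean on these libraries where they do the work, as an engineer would, in place of code of your own. Each camera call takes 0.05 s, during which the arm holds its last target. There are 200 camera calls.

## Working session

There is one attempt and no reset: what is moved stays moved. The work goes in short steps, Python scripts to look and compute and a tool call to move; the robot and the scene stay as the last step left them, time stands still between calls to the robot, and variables do not carry over. Pictures are saved under pics/ and viewed, at most 10 in all, crops included, and the job is handed in when it is done.

Besides the shell and the picture viewer there is one more tool, called after "Request:" as name(argument=value, ...) on one line, values as JSON. step_arm: Moves the arm, as the interface text tells. Its arguments: {"type":"object","properties":{"commands":{"type":"array","items":{"type":"object","properties":{"fingers":{"type":"number"},"dx":{"type":"number"},"dy":{"type":"number"},"dz":{"type":"number"},"roll":{"type":"number"}}}},"squeeze":{"type":"number"}},"required":["commands"]}

```bash
mkdir -p pics; cat > h.py <<'E'
import numpy as np, cv2
from workcell import read_state, read_camera, calibration, finish_job
def ray(cal,u,v):
    K=np.array(cal["intrinsics"]);k=cal["k1"]
    d=np.array([(u-K[0,2])/K[0,0],(v-K[1,2])/K[1,1]]);s=d.copy()
    for _ in range(20): s=d/(1+k*(s@s))
    T=np.linalg.inv(np.array(cal["world_to_cam"]))
    return T[:3,3],T[:3,:3]@np.array([s[0],-s[1],-1.0])
def onz(cal,u,v,z):
    o,r=ray(cal,u,v);return o+r*(z-o[2])/r[2]
def pt(cal,u,v,depth):
    o,r=ray(cal,u,v);return o+r*depth
E
python3 - <<'E'
from h import *
import pickle
for n in("side","top"):
    c=calibration(n);p,d=read_camera(n);cv2.imwrite(f"pics/{n}0.png",p);pickle.dump((c,p,d),open(n+"0.pkl","wb"))
    print(n,np.linalg.inv(np.array(c["world_to_cam"]))[:3].round(3).tolist(),c["intrinsics"],c["k1"])
s=read_state();print(s["time"],s["tool_pos"],s["tcp_rot"],s["width"])
E
```

```text
side [[-0.914, 0.194, -0.357, 0.231], [-0.406, -0.485, 0.775, 0.791], [-0.023, 0.853, 0.521, 0.566]] [[572.84138416   0.         321.61846203]
 [  0.         572.84138416 232.80558527]
 [  0.           0.           1.        ]] -0.16398952866448394
top [[-0.028, 0.981, -0.191, 0.429], [-0.999, -0.031, -0.012, 0.017], [-0.018, 0.19, 0.982, 0.886]] [[577.54789475   0.         324.53722593]
 [  0.         577.54789475 236.80656312]
 [  0.           0.           1.        ]] -0.131077569022215
0.1 [ 0.27610982 -0.61522613  0.2300855 ] [-3.07005525e+00 -6.57257808e-01  5.67231625e-04] 1.0007033944955437
```

View pics/top0.png

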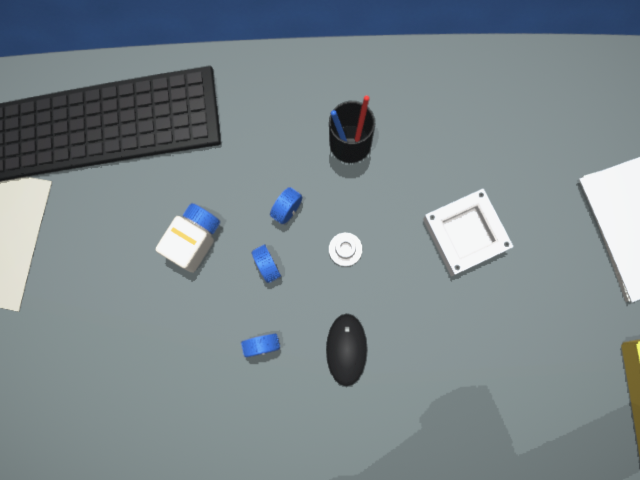

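View pics/side0.png

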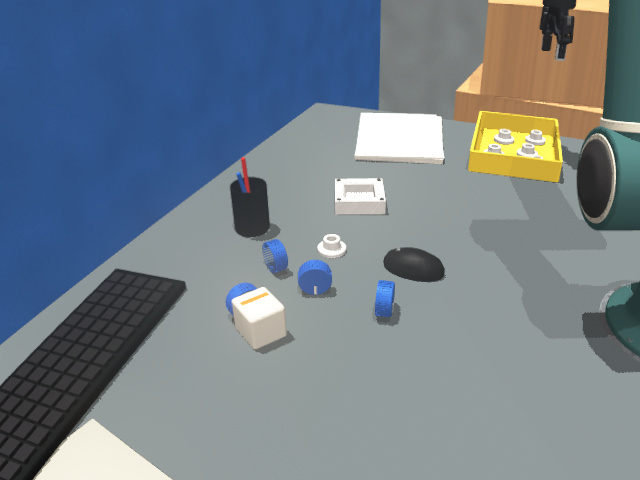

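Lid look-alikes in the top view: (200,220) on the jar, (286,205), (266,264) and (261,345), the last three loose. Image left is the robot's left, so the lid on the jar at (200,220) is the one to take. The holder is at (468,232), casting (346,249), mouse (347,350) and pot (350,130).

```bash
python3 - <<'E'
from h import *
import pickle
c,p,d=pickle.load(open("top0.pkl","rb"))
def pts(box,zl,zh,mask=None):
    u0,v0,u1,v1=box;o=[]
    for v in range(v0,v1):
        for u in range(u0,u1):
            if d[v,u]>0:
                q=pt(c,u,v,d[v,u])
                if zl<q[2]<zh and (mask is None or mask(p[v,u].astype(int))): o.append(q)
    return np.array(o)
def rect(P):
    r=cv2.minAreaRect((P[:,:2]*1000).astype(np.float32));return np.round(r[0],1),np.round(r[1],1),round(r[2],1),P[:,2].mean().round(4),len(P)
blue=lambda b:b[0]-b[2]>70; notblue=lambda b:b[0]-b[2]<60
print("jar",rect(pts((150,195,225,280),.048,.07,notblue)))
print("lid",rect(pts((150,195,225,280),.035,.07,blue)))
print("lidall",pts((150,195,225,280),.035,.07,blue).mean(0))
print("holder",rect(pts((415,180,520,285),.025,.036)))
print("floor",rect(pts((440,205,495,260),.003,.014)))
print("desk",np.median([pt(c,u,300,d[300,u])[2] for u in range(150,240) if d[300,u]>0]))
for n,u,v,z in(("jarc",185,243,.058),("cast",346,249,.02),("lid2",286,205,.03),("lid3",266,264,.03)): print(n,onz(c,u,v,z).round(3))
cv2.imwrite("pics/crop.png",cv2.resize(p[185:295,140:300],None,fx=4,fy=4,interpolation=cv2.INTER_CUBIC))
E
```

```text
jar (array([602.3, 233.9]), array([59.2, 92.1]), 57.2, np.float64(0.0565), 1656)
lid (array([629.9, 215.2]), array([52.3, 23.2]), 58.4, np.float64(0.0499), 505)
lidall [0.62772232 0.21243113 0.04992918]
holder (array([ 599. , -191.6]), array([101.2, 102.2]), 22.8, np.float64(0.0293), 2629)
floor (array([ 598.7, -190.3]), array([77.5, 85.5]), 2.3, np.float64(0.0075), 1450)
desk -0.0011751600494943615
jarc [0.587 0.234 0.058]
cast [ 0.577 -0.004  0.02 ]
lid2 [0.647 0.085 0.03 ]
lid3 [0.556 0.117 0.03 ]
```

View pics/crop.png

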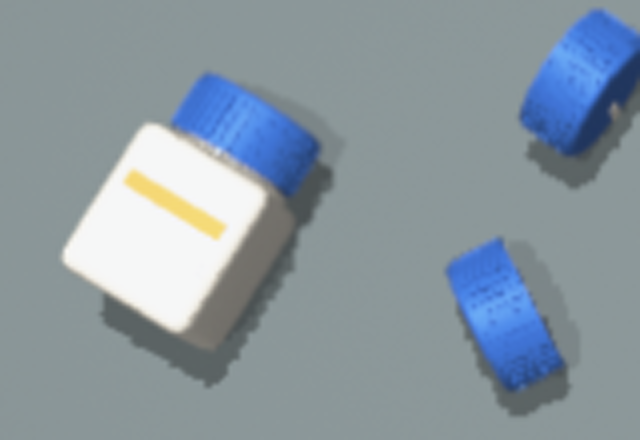

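The crop shows the white jar with the lid toward its upper right (lid centre at crop (245,130)). The choice is confirmed: the lid on the jar. Moving above it.

Request:
step_arm(commands=[{"dx":0.649,"dy":-0.634,"roll":-123,"fingers":-1},{"dx":0.649,"dy":-0.634,"roll":-123},{"dx":0.649,"dy":-0.634,"roll":-123},{"dx":0.649,"dy":-0.634,"roll":-123},{"dx":0.649,"dy":-0.634,"roll":-123},{"dx":0.649,"dy":-0.634,"roll":-123},{"dx":0.649,"dy":-0.634,"roll":-123},{"dx":0.649,"dy":-0.634,"roll":-123}])

```text
invalid input
```

```bash
cat >> h.py <<'E'
from scipy.spatial.transform import Rotation as R
def plan(x,y,z,yaw):
    "shift and roll (tool axes) from the present pose to TCP x,y,z with tool x at yaw deg"
    s=read_state();T=R.from_rotvec(s["tcp_rot"]).as_matrix();p=np.array(s["tool_pos"])
    d=T.T@(np.array([x,y,z])-p);now=np.degrees(np.arctan2(T[1,0],T[0,0]))
    print("t",round(s["time"],2),"tcp",p.round(4),"yaw",now.round(1),"tilt",np.degrees(np.arccos(-T[2,2])).round(2),"q6",round(s["q"][5],2),"w",round(s["width"],3),"grip",round(s["grip_force"],1),"F",np.round(s["wrist_force"],1))
    print("d",d.round(4),"roll",round(-((yaw-now+180)%360-180),1))
E
python3 -c "
from h import *
plan(.609,.229,.231,147.2)"
```

```text
t 0.1 tcp [ 0.2761 -0.6152  0.2301] yaw 24.2 tilt 0.11 q6 -0.04 w 1.001 grip 0.0 F [ 0.4 -0.1  0.1]
d [ 6.493e-01 -6.339e-01  4.000e-04] roll -123.0
```

Request:
step_arm(commands=[{"fingers":-1,"dx":0.649,"dy":-0.634,"dz":0,"roll":-123},{"fingers":-1,"dx":0.649,"dy":-0.634,"dz":0,"roll":-123},{"fingers":-1,"dx":0.649,"dy":-0.634,"dz":0,"roll":-123},{"fingers":-1,"dx":0.649,"dy":-0.634,"dz":0,"roll":-123},{"fingers":-1,"dx":0.649,"dy":-0.634,"dz":0,"roll":-123},{"fingers":-1,"dx":0.649,"dy":-0.634,"dz":0,"roll":-123},{"fingers":-1,"dx":0.649,"dy":-0.634,"dz":0,"roll":-123},{"fingers":-1,"dx":0.649,"dy":-0.634,"dz":0,"roll":-123}], squeeze=20)

```text
time: 1.1
tool_pos: [0.4597, -0.1486, 0.2311]
tcp_rot: [1.792, 2.58, 0.0]
wrist_force: [0.8, -0.3, 0.4]
width: 0.998
grip_force: 0.0
```

```bash
python3 -c "
from h import *
plan(.609,.229,.231,147.2)"
```

```text
t 1.1 tcp [ 0.4597 -0.1486  0.2311] yaw 110.5 tilt 0.01 q6 -0.72 w 0.998 grip 0.0 F [ 0.8 -0.3  0.4]
d [3.017e-01 2.718e-01 1.000e-04] roll -36.7
```

Request:
step_arm(commands=[{"fingers":-1,"dx":0.302,"dy":0.272,"dz":0,"roll":-36.7},{"fingers":-1,"dx":0.302,"dy":0.272,"dz":0,"roll":-36.7},{"fingers":-1,"dx":0.302,"dy":0.272,"dz":0,"roll":-36.7},{"fingers":-1,"dx":0.302,"dy":0.272,"dz":0,"roll":-36.7},{"fingers":-1,"dx":0.302,"dy":0.272,"dz":0,"roll":-36.7},{"fingers":-1,"dx":0.302,"dy":0.272,"dz":0.05,"roll":-36.7},{"fingers":-1,"dx":0.302,"dy":0.272,"dz":0.08,"roll":-36.7},{"fingers":-1,"dx":0.302,"dy":0.272,"dz":0.08,"roll":-36.7}])

```text
time: 2.1
tool_pos: [0.6075, 0.2277, 0.1446]
tcp_rot: [-0.89, -3.003, 0.01]
wrist_force: [-1.4, -1.1, 0.5]
width: 1.002
grip_force: 0.0
```

```bash
python3 -c "
from h import *
plan(.609,.229,.012,147.2)
p,d=read_camera('wrist');cv2.imwrite('pics/w1.png',p)
T=np.linalg.inv(np.array(calibration('wrist')['world_to_cam']));print(T.round(3))"
```

```text
t 2.1 tcp [0.6075 0.2277 0.1446] yaw 147.0 tilt 0.64 q6 -0.67 w 1.002 grip 0.0 F [-1.4 -1.1  0.5]
d [-0.0016  0.003   0.1325] roll -0.2
[[ 0.545 -0.808 -0.222  0.552]
 [ 0.838  0.523  0.153  0.265]
 [-0.007 -0.27   0.963  0.29 ]
 [ 0.     0.     0.     1.   ]]
```

View pics/w1.png

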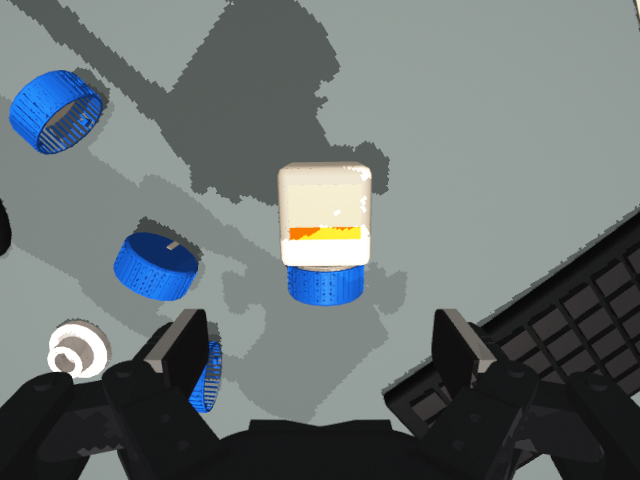

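The jar is centred between the open fingers (body at (325,215), lid at (325,285)) and squared to them. Descending to grip the body near the shoulder.

Request:
step_arm(commands=[{"fingers":-1,"dx":-0.001,"dy":0.001,"dz":0.06,"roll":0},{"fingers":-1,"dx":-0.001,"dy":0.001,"dz":0.11,"roll":0},{"fingers":-1,"dx":-0.001,"dy":0.001,"dz":0.136,"roll":0},{"fingers":1,"dx":-0.001,"dy":0.001,"dz":0.136,"roll":0},{"fingers":1,"dx":-0.001,"dy":0.001,"dz":0.136,"roll":0},{"fingers":1,"dx":-0.001,"dy":0.001,"dz":0.136,"roll":0},{"fingers":1,"dx":-0.001,"dy":0.001,"dz":0.136,"roll":0},{"fingers":1,"dx":-0.001,"dy":0.001,"dz":0.136,"roll":0}], squeeze=20)

```text
time: 3.15
tool_pos: [0.614, 0.2269, 0.0174]
tcp_rot: [0.896, 3.008, 0.002]
wrist_force: [-1.1, -2.5, 5.9]
width: 0.678
grip_force: 24.8
```

```bash
python3 -c "
from h import *
plan(.609,.229,.09,147.2)"
```

```text
t 3.15 tcp [0.614  0.2269 0.0174] yaw 146.8 tilt 0.16 q6 -0.68 w 0.678 grip 24.8 F [-1.1 -2.5  5.9]
d [ 0.0051 -0.0009 -0.0726] roll -0.4
```

Request:
step_arm(commands=[{"fingers":1,"dx":0,"dy":0,"dz":-0.03,"roll":0},{"fingers":1,"dx":0,"dy":0,"dz":-0.06,"roll":0},{"fingers":1,"dx":0,"dy":0,"dz":-0.1,"roll":0},{"fingers":1,"dx":0,"dy":0,"dz":-0.1,"roll":0},{"fingers":1,"dx":0,"dy":0,"dz":-0.1,"roll":0}])

```text
time: 3.78
tool_pos: [0.6117, 0.2266, 0.1142]
tcp_rot: [-0.897, -3.01, 0.001]
wrist_force: [0.4, 0.7, -2.4]
width: 0.676
grip_force: 24.0
```

```bash
python3 -c "
from h import *
plan(.609,.229,.09,147.2)
p,d=read_camera('side');cv2.imwrite('pics/s1.png',cv2.resize(p[170:350,140:380],None,fx=2.5,fy=2.5))"
```

```text
t 3.77 tcp [0.6117 0.2266 0.1142] yaw 146.8 tilt 0.09 q6 -0.68 w 0.676 grip 24.0 F [ 0.4  0.7 -2.4]
d [0.0036 0.0005 0.0242] roll -0.4
```

View pics/s1.png

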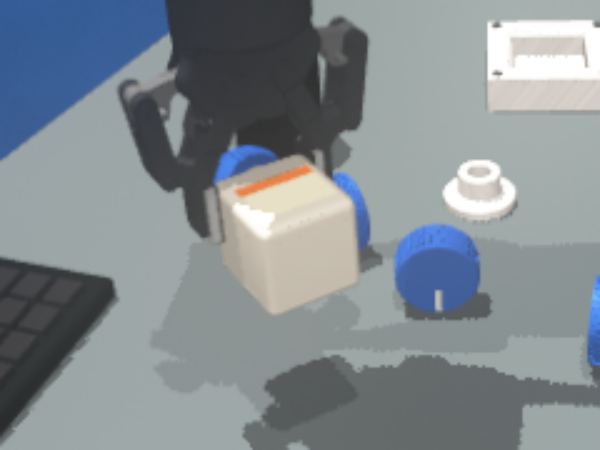

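The jar is held at its lid end, still roughly level (stripe face up, underside facing the camera). I'll measure the tilt from depth.

```bash
cat >> h.py <<'E'
def facenorms(name,box):
    c=calibration(name);p,d=read_camera(name);u0,v0,u1,v1=box
    P=np.full((480,640,3),np.nan)
    for v in range(v0,v1):
        for u in range(u0,u1):
            if d[v,u]>0 and int(p[v,u,0])-int(p[v,u,2])<30 and p[v,u].max()>90: P[v,u]=pt(c,u,v,d[v,u])
    return p,P
def normal(Q):
    Q=Q.reshape(-1,3);Q=Q[~np.isnan(Q).any(1)];m=np.median(Q,0)
    for _ in range(3):
        n=np.linalg.svd(Q-Q.mean(0))[2][2];r=(Q-Q.mean(0))@n;Q=Q[np.abs(r)<max(.0015,1.5*r.std())]
    return n*np.sign(n[2]+1e-9),Q.mean(0),len(Q)
E
python3 -c "
from h import *
p,P=facenorms('side',(140,170,380,350))
print('top',normal(P[243:256,240:262]));print('base',normal(P[263:285,243:275]))"
```

```text
top (array([ 0.00735117, -0.00245911,  0.99996996]), array([0.58410172, 0.25182921, 0.15456333]), 274)
base (array([ 0.82481811, -0.56538334,  0.00409472]), array([0.56323218, 0.26656479, 0.13025718]), 539)
```

The jar is still level: the pads hold it by friction and it does not swing. Plan: bring the underside's lower edge against the holder's outer top edge on its far right side. Then carry the grip in an arc about that edge, so the jar pivots in the pads until it stands upright over the holder.

```bash
python3 -c "
from h import *
plan(.6496,-.312,.2,112.8)"
```

```text
t 3.88 tcp [0.6108 0.2263 0.1128] yaw 146.8 tilt 0.24 q6 -0.68 w 0.677 grip 24.0 F [-0.4 -0.7 -2.9]
d [-0.3268 -0.4295 -0.0867] roll 34.0
```

Request:
step_arm(commands=[{"fingers":1,"dx":0,"dy":0,"dz":-0.05,"roll":0},{"fingers":1,"dx":-0.033,"dy":-0.043,"dz":-0.087,"roll":5},{"fingers":1,"dx":-0.065,"dy":-0.086,"dz":-0.087,"roll":10},{"fingers":1,"dx":-0.098,"dy":-0.129,"dz":-0.087,"roll":15},{"fingers":1,"dx":-0.131,"dy":-0.172,"dz":-0.087,"roll":20},{"fingers":1,"dx":-0.163,"dy":-0.215,"dz":-0.087,"roll":25},{"fingers":1,"dx":-0.196,"dy":-0.258,"dz":-0.087,"roll":30},{"fingers":1,"dx":-0.229,"dy":-0.301,"dz":-0.087,"roll":34}], squeeze=20)

```text
time: 4.88
tool_pos: [0.6383, -0.1519, 0.1998]
tcp_rot: [-1.74, -2.612, 0.002]
wrist_force: [0.9, -0.2, -2.2]
width: 0.675
grip_force: 24.1
```

Request:
step_arm(commands=[{"fingers":1,"dx":0.007,"dy":-0.055,"dz":0,"roll":0},{"fingers":1,"dx":0.014,"dy":-0.105,"dz":0,"roll":0},{"fingers":1,"dx":0.02,"dy":-0.145,"dz":0,"roll":0},{"fingers":1,"dx":0.02,"dy":-0.16,"dz":0,"roll":0},{"fingers":1,"dx":0.02,"dy":-0.16,"dz":0,"roll":0}])

```text
time: 5.5
tool_pos: [0.4836, -0.1942, 0.2014]
tcp_rot: [-1.739, -2.615, -0.0]
wrist_force: [0.6, -0.1, -3.2]
width: 0.676
grip_force: 24.1
```

```bash
python3 -c "
from h import *
plan(.6496,-.312,.0395,112.8)"
```

```text
t 5.5 tcp [ 0.4836 -0.1942  0.2014] yaw 112.7 tilt 0.06 q6 -0.83 w 0.676 grip 24.1 F [ 0.6 -0.1 -3.2]
d [-0.173   0.1076  0.1617] roll -0.1
```

My second call used the pre-roll axes and went the wrong way, harmlessly. Correcting from the fresh plan.

Request:
step_arm(commands=[{"fingers":1,"dx":-0.05,"dy":0.031,"dz":0,"roll":0},{"fingers":1,"dx":-0.1,"dy":0.062,"dz":0,"roll":0},{"fingers":1,"dx":-0.15,"dy":0.093,"dz":0,"roll":0},{"fingers":1,"dx":-0.173,"dy":0.108,"dz":0,"roll":0},{"fingers":1,"dx":-0.173,"dy":0.108,"dz":0.05,"roll":0},{"fingers":1,"dx":-0.173,"dy":0.108,"dz":0.09,"roll":0},{"fingers":1,"dx":-0.173,"dy":0.108,"dz":0.09,"roll":0}])

```text
time: 6.38
tool_pos: [0.6486, -0.3091, 0.1057]
tcp_rot: [-1.731, -2.609, 0.001]
wrist_force: [-1.0, 0.8, -2.3]
width: 0.67
grip_force: 24.0
```

```bash
python3 -c "
from h import *
plan(.6496,-.312,.0395,112.8)
p,d=read_camera('wrist');cv2.imwrite('pics/w2.png',p)
import pickle;c=calibration('wrist');pickle.dump((c,p,d),open('w2.pkl','wb'))"
```

```text
t 6.38 tcp [ 0.6486 -0.3091  0.1057] yaw 112.9 tilt 0.61 q6 -0.88 w 0.67 grip 24.0 F [-1.   0.8 -2.3]
d [-0.0036  0.0002  0.0661] roll 0.1
```

View pics/w2.png

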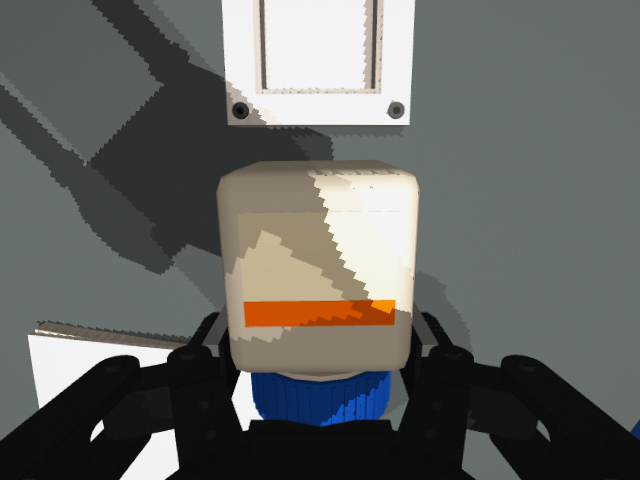

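The holder's near top edge runs along row 124 (cols 228–410), parallel to the jar's underside and nearly centred on it. I'll measure the edge from here.

```bash
python3 -c "
from h import *
import pickle
c,p,d=pickle.load(open('w2.pkl','rb'))
n=np.array([.3875,-.9219]);t=np.array([.9219,.3875])
for u,v,z in((229,124,.03),(410,124,.03),(319,124,.03),(263,89,.03),(382,89,.03)):
    q=onz(c,u,v,z)[:2]; print(u,v,q.round(4),'n',(q@n).round(4),'t',(q@t).round(4))
s=np.array([.6486,-.3091]);print('tcp',s@n,s@t,'C',np.array([.599,-.1916])@n,np.array([.599,-.1916])@t)
# jar base face / paper
for u,v in((320,168),(270,178),(320,190),(320,250),(100,380)): print(u,v,pt(c,u,v,d[v,u]).round(4),(pt(c,u,v,d[v,u])[:2]@n).round(4))
"
```

```text
229 124 [ 0.5732 -0.2578] n 0.4598 t 0.4286
410 124 [ 0.6664 -0.2184] n 0.4596 t 0.5298
319 124 [ 0.6197 -0.2384] n 0.4599 t 0.4789
263 89 [ 0.5842 -0.2332] n 0.4414 t 0.4483
382 89 [ 0.6442 -0.2079] n 0.4413 t 0.5134
tcp 0.53629179 0.47816809 C 0.40874854 0.47797310000000004
320 168 [ 0.6271 -0.2534  0.1439] 0.4766
270 178 [ 0.6157 -0.2606  0.1496] 0.4788
320 190 [ 0.6292 -0.2583  0.1504] 0.4819
320 250 [ 0.6357 -0.2737  0.1498] 0.4987
100 380 [ 0.5954 -0.3215  0.1708] 0.5271
```

Request:
step_arm(commands=[{"fingers":1,"dx":0,"dy":0,"dz":0.04,"roll":0},{"fingers":1,"dx":0.005,"dy":0,"dz":0.072,"roll":0},{"fingers":1,"dx":0.009,"dy":0,"dz":0.072,"roll":0},{"fingers":1,"dx":0.009,"dy":0,"dz":0.072,"roll":0}])

```text
time: 6.92
tool_pos: [0.6496, -0.3039, 0.0433]
tcp_rot: [1.735, 2.614, 0.001]
wrist_force: [0.6, 0.3, -1.6]
width: 0.674
grip_force: 24.1
```

```bash
python3 -c "
from h import *
plan(.6496,-.312,.0395,112.8)
s=read_state();print(np.array(s['tool_pos'])[:2]@[.3875,-.9219])
for th in range(0,91,10):
    c,q=np.cos(np.radians(th)),np.sin(np.radians(th));print(th,(.4597+.0605*c-.021*q).round(4),(.03+.0605*q+.021*c-.0115).round(4))
"
```

```text
t 6.92 tcp [ 0.6496 -0.3039  0.0433] yaw 112.8 tilt 0.25 q6 -0.87 w 0.674 grip 24.1 F [ 0.6  0.3 -1.6]
d [-0.0074 -0.0031  0.0039] roll 0.0
0.531906763438614
0 0.5202 0.0395
10 0.5156 0.0497
20 0.5094 0.0589
30 0.5016 0.0669
40 0.4925 0.0735
50 0.4825 0.0783
60 0.4718 0.0814
70 0.4607 0.0825
80 0.4495 0.0817
90 0.4387 0.079
```

Request:
step_arm(commands=[{"fingers":1,"dx":0.006,"dy":0,"dz":0,"roll":0},{"fingers":1,"dx":0.012,"dy":0,"dz":0,"roll":0},{"fingers":1,"dx":0.017,"dy":0,"dz":-0.01,"roll":0},{"fingers":1,"dx":0.023,"dy":0,"dz":-0.019,"roll":0},{"fingers":1,"dx":0.031,"dy":0,"dz":-0.027,"roll":0},{"fingers":1,"dx":0.031,"dy":0,"dz":-0.027,"roll":0}])

```text
time: 7.68
tool_pos: [0.6355, -0.2739, 0.0684]
tcp_rot: [1.737, 2.617, 0.001]
wrist_force: [0.5, 1.3, -2.1]
width: 0.682
grip_force: 22.7
```

```bash
python3 -c "
from h import *
plan(.6496,-.312,.0395,112.8)
s=read_state();print(np.array(s['tool_pos'])[:2]@[.3875,-.9219])
c=calibration('wrist');p,d=read_camera('wrist');cv2.imwrite('pics/w3.png',p)
n=np.array([.3875,-.9219])
for v in range(80,360,20):
    q=pt(c,320,v,d[v,320]);print(v,(q[:2]@n).round(4),q[2].round(4),end=' | ')
"
```

```text
t 7.67 tcp [ 0.6355 -0.2739  0.0684] yaw 112.8 tilt 0.05 q6 -0.84 w 0.682 grip 22.7 F [ 0.5  1.3 -2.1]
d [-0.0406 -0.0018  0.0289] roll 0.0
0.498751742943414
80 0.4005 0.0079 | 100 0.4101 0.0088 | 120 0.4196 0.008 | 140 0.4295 0.0074 | 160 0.439 0.0208 | 180 0.4409 0.0979 | 200 0.4466 0.099 | 220 0.4521 0.1017 | 240 0.458 0.102 | 260 0.4638 0.1031 | 280 0.4699 0.1037 | 300 0.4759 0.1049 | 320 0.4821 0.1058 | 340 0.4881 0.1073 |
```

View pics/w3.png

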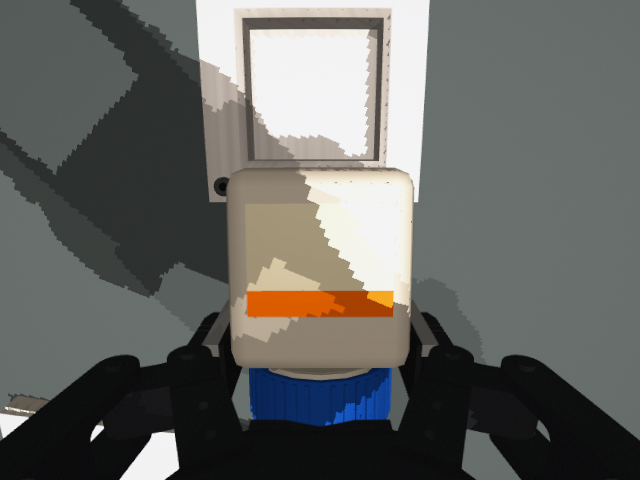

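The jar has pivoted about 11° but then slipped over the top edge (its underside edge is now at row 172, over the block). I'll back off, hook it deeper and push before raising.

```bash
cat >> h.py <<'E'
def tilt():
    s=read_state();c=calibration('wrist');p,d=read_camera('wrist');n=np.array([.3875,-.9219])
    A=[]
    for v in range(60,345):
        for u in (290,305,320,335,350):
            if d[v,u]>0:
                q=pt(c,u,v,d[v,u])
                if q[2]>s["tool_pos"][2]-.015: A.append([q[:2]@n,q[2]])
    A=np.array(A);lo,hi=np.percentile(A[:,0],[8,85]);B=A[(A[:,0]>lo)&(A[:,0]<hi)]
    k=np.polyfit(B[:,0],B[:,1],1);B=B[np.abs(np.polyval(k,B[:,0])-B[:,1])<.003];k=np.polyfit(B[:,0],B[:,1],1);th=np.arctan(k[0])
    n0=A[np.abs(A[:,1]-np.polyval(k,A[:,0]))<.003][:,0].min();z0=np.polyval(k,n0)
    cn=n0+.058*np.sin(th);cz=z0-.058*np.cos(th);tn=np.array(s["tool_pos"])[:2]@n
    print("t",round(s["time"],2),"tilt",np.degrees(th).round(1),"low corner n,z",cn.round(4),cz.round(4),"tcp n,z",tn.round(4),s["tool_pos"][2].round(4),"F",np.round(s["wrist_force"],1),"N",len(B))
E
```

Request:
step_arm(commands=[{"fingers":1,"dx":-0.02,"dy":0,"dz":0,"roll":0},{"fingers":1,"dx":-0.02,"dy":0,"dz":0.022,"roll":0},{"fingers":1,"dx":-0.018,"dy":0,"dz":0.022,"roll":0},{"fingers":1,"dx":-0.013,"dy":0,"dz":0.022,"roll":0},{"fingers":1,"dx":-0.009,"dy":0,"dz":0.022,"roll":0},{"fingers":1,"dx":-0.005,"dy":0,"dz":0.022,"roll":0},{"fingers":1,"dx":-0.005,"dy":0,"dz":0.022,"roll":0}])

```text
time: 8.6
tool_pos: [0.6387, -0.2827, 0.048]
tcp_rot: [1.732, 2.612, -0.005]
wrist_force: [0.1, -9.6, 0.1]
width: 0.675
grip_force: 23.1
```

```bash
python3 -c "
from h import *
tilt()"
```

```text
t 8.6 tilt 15.3 low corner n,z 0.4638 0.0167 tcp n,z 0.5081 0.048 F [ 0.1 -9.6  0.1] N 668
```

Request:
step_arm(commands=[{"fingers":1,"dx":0.003,"dy":0,"dz":-0.003,"roll":0},{"fingers":1,"dx":0.005,"dy":0,"dz":-0.006,"roll":0},{"fingers":1,"dx":0.007,"dy":0,"dz":-0.009,"roll":0},{"fingers":1,"dx":0.009,"dy":0,"dz":-0.011,"roll":0},{"fingers":1,"dx":0.009,"dy":0,"dz":-0.011,"roll":0}])

```text
time: 9.28
tool_pos: [0.6347, -0.272, 0.0578]
tcp_rot: [1.736, 2.615, -0.001]
wrist_force: [-0.1, -5.4, 0.3]
width: 0.677
grip_force: 22.8
```

```bash
python3 -c "
from h import *
tilt()"
```

```text
t 9.28 tilt 26.4 low corner n,z 0.4663 0.0195 tcp n,z 0.4967 0.0578 F [-0.1 -5.4  0.3] N 634
```

Request:
step_arm(commands=[{"fingers":1,"dx":0.003,"dy":0,"dz":-0.004,"roll":0},{"fingers":1,"dx":0.005,"dy":0,"dz":-0.008,"roll":0},{"fingers":1,"dx":0.008,"dy":0,"dz":-0.011,"roll":0},{"fingers":1,"dx":0.011,"dy":0,"dz":-0.014,"roll":0},{"fingers":1,"dx":0.014,"dy":0,"dz":-0.015,"roll":0},{"fingers":1,"dx":0.014,"dy":0,"dz":-0.015,"roll":0}])

```text
time: 10.07
tool_pos: [0.6285, -0.258, 0.0718]
tcp_rot: [1.738, 2.617, 0.0]
wrist_force: [0.6, -2.9, 1.5]
width: 0.675
grip_force: 22.5
```

```bash
python3 -c "
from h import *
tilt()"
```

```text
t 10.07 tilt 34.7 low corner n,z 0.4619 0.0296 tcp n,z 0.4813 0.0718 F [ 0.6 -2.9  1.5] N 601
```

Request:
step_arm(commands=[{"fingers":1,"dx":-0.01,"dy":0,"dz":0,"roll":0},{"fingers":1,"dx":-0.01,"dy":0,"dz":0.011,"roll":0},{"fingers":1,"dx":-0.004,"dy":0,"dz":0.011,"roll":0},{"fingers":1,"dx":0.001,"dy":0,"dz":0.011,"roll":0},{"fingers":1,"dx":0.005,"dy":0,"dz":0.01,"roll":0},{"fingers":1,"dx":0.009,"dy":0,"dz":0.007,"roll":0},{"fingers":1,"dx":0.013,"dy":0,"dz":0.004,"roll":0},{"fingers":1,"dx":0.013,"dy":0,"dz":0.004,"roll":0}])

```text
time: 11.12
tool_pos: [0.6236, -0.2468, 0.0676]
tcp_rot: [1.737, 2.616, -0.001]
wrist_force: [0.6, -5.3, 1.2]
width: 0.674
grip_force: 23.0
```

```bash
python3 -c "
from h import *
tilt()"
```

```text
t 11.12 tilt 50.0 low corner n,z 0.4709 0.0241 tcp n,z 0.4692 0.0676 F [ 0.6 -5.3  1.2] N 519
```

Request:
step_arm(commands=[{"fingers":1,"dx":0.004,"dy":0,"dz":-0.001,"roll":0},{"fingers":1,"dx":0.008,"dy":0,"dz":-0.002,"roll":0},{"fingers":1,"dx":0.012,"dy":0,"dz":-0.003,"roll":0},{"fingers":1,"dx":0.016,"dy":0,"dz":-0.004,"roll":0},{"fingers":1,"dx":0.016,"dy":0,"dz":-0.004,"roll":0}])

```text
time: 11.8
tool_pos: [0.6168, -0.2307, 0.0714]
tcp_rot: [-1.738, -2.616, -0.001]
wrist_force: [1.1, -1.7, 1.0]
width: 0.675
grip_force: 22.9
```

```bash
python3 -c "
from h import *
tilt()
p,d=read_camera('side');cv2.imwrite('pics/s2.png',cv2.resize(p[90:250,270:470],None,fx=3,fy=3))"
```

```text
t 11.8 tilt 60.0 low corner n,z 0.4675 0.0306 tcp n,z 0.4517 0.0714 F [ 1.1 -1.7  1. ] N 450
```

View pics/s2.png

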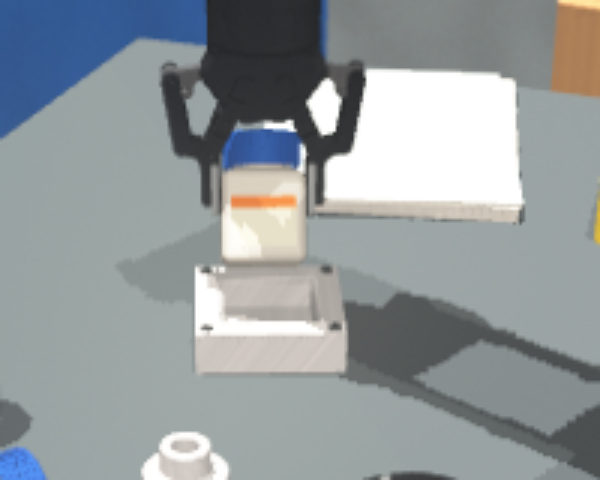

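Tilt is now 60°, with the lid up. I'll move to free desk at about (0.49,-0.29) and press the edge down there to bring the base flat.

Request:
step_arm(commands=[{"fingers":1,"dx":0,"dy":0,"dz":-0.05,"roll":0},{"fingers":1,"dx":0,"dy":-0.03,"dz":-0.06,"roll":0},{"fingers":1,"dx":0,"dy":-0.08,"dz":-0.06,"roll":0},{"fingers":1,"dx":-0.006,"dy":-0.13,"dz":-0.06,"roll":0},{"fingers":1,"dx":-0.006,"dy":-0.14,"dz":-0.04,"roll":0},{"fingers":1,"dx":-0.006,"dy":-0.14,"dz":0,"roll":0},{"fingers":1,"dx":-0.006,"dy":-0.14,"dz":0.02,"roll":0},{"fingers":1,"dx":-0.006,"dy":-0.14,"dz":0.02,"roll":0}])

```text
time: 12.9
tool_pos: [0.4875, -0.2889, 0.0482]
tcp_rot: [-1.734, -2.61, -0.001]
wrist_force: [-0.2, 0.9, -2.7]
width: 0.676
grip_force: 23.7
```

Request:
step_arm(commands=[{"fingers":1,"dx":0.003,"dy":0,"dz":0.005,"roll":0},{"fingers":1,"dx":0.006,"dy":0,"dz":0.008,"roll":0},{"fingers":1,"dx":0.009,"dy":0,"dz":0.011,"roll":0},{"fingers":1,"dx":0.009,"dy":0,"dz":0.014,"roll":0},{"fingers":1,"dx":0.009,"dy":0,"dz":0.014,"roll":0}])

```text
time: 13.52
tool_pos: [0.489, -0.2855, 0.0442]
tcp_rot: [1.734, 2.613, -0.003]
wrist_force: [-11.4, 2.5, 28.8]
width: 0.674
grip_force: 28.1
```

```bash
python3 -c "
from h import *
tilt()"
```

```text
t 13.53 tilt 61.7 low corner n,z 0.4703 0.0044 tcp n,z 0.4527 0.0442 F [-11.4   2.5  28.8] N 446
```

Request:
step_arm(commands=[{"fingers":1,"dx":0.004,"dy":0,"dz":-0.004,"roll":0},{"fingers":1,"dx":0.009,"dy":0,"dz":-0.003,"roll":0},{"fingers":1,"dx":0.014,"dy":0,"dz":-0.001,"roll":0},{"fingers":1,"dx":0.019,"dy":0,"dz":0.001,"roll":0},{"fingers":1,"dx":0.022,"dy":0,"dz":0.003,"roll":0},{"fingers":1,"dx":0.022,"dy":0,"dz":0.003,"roll":0}])

```text
time: 14.32
tool_pos: [0.4798, -0.263, 0.0362]
tcp_rot: [1.736, 2.614, 0.0]
wrist_force: [-0.9, 0.9, 8.8]
width: 0.672
grip_force: 26.9
```

```bash
python3 -c "
from h import *
tilt()"
```

```text
t 14.32 tilt 77.0 low corner n,z 0.4635 0.0081 tcp n,z 0.4284 0.0362 F [-0.9  0.9  8.8] N 309
```

Request:
step_arm(commands=[{"fingers":1,"dx":0.003,"dy":0,"dz":0.003,"roll":0},{"fingers":1,"dx":0.006,"dy":0,"dz":0.006,"roll":0},{"fingers":1,"dx":0.008,"dy":0,"dz":0.008,"roll":0},{"fingers":1,"dx":0.008,"dy":0,"dz":0.008,"roll":0}])

```text
time: 14.88
tool_pos: [0.4774, -0.2566, 0.0308]
tcp_rot: [1.735, 2.613, -0.001]
wrist_force: [-7.8, 3.3, 24.2]
width: 0.675
grip_force: 27.1
```

```bash
python3 -c "
from h import *
tilt()
c=calibration('side');p,d=read_camera('side')
w=np.array(c['world_to_cam'])@[.48,-.26,.05,1];K=c['intrinsics'];u=int(K[0][0]*w[0]/-w[2]+K[0][2]);v=int(-K[1][1]*w[1]/-w[2]+K[1][2]);print(u,v)
cv2.imwrite('pics/s3.png',cv2.resize(p[v-80:v+80,u-100:u+100],None,fx=3,fy=3))"
```

```text
t 14.88 tilt 83.4 low corner n,z 0.4627 0.0105 tcp n,z 0.4216 0.0308 F [-7.8  3.3 24.2] N 202
424 175
```

View pics/s3.png

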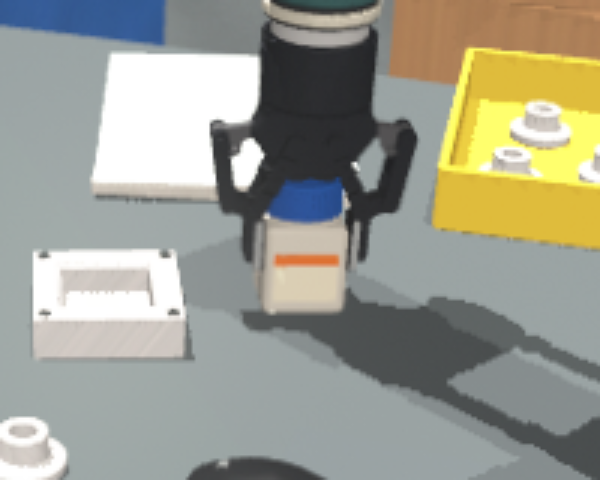

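The jar is nearly upright (about 83–85°, base at crop (305,310)). I'll ease the push, release so it settles flat, then rise and look.

Request:
step_arm(commands=[{"fingers":1,"dx":0,"dy":0,"dz":-0.004,"roll":0},{"fingers":0,"dx":0,"dy":0,"dz":-0.005,"roll":0},{"fingers":-1,"dx":0,"dy":0,"dz":-0.005,"roll":0},{"fingers":-1,"dx":0,"dy":0,"dz":-0.005,"roll":0},{"fingers":-1,"dx":0,"dy":0,"dz":-0.005,"roll":0},{"fingers":-1,"dx":0,"dy":0,"dz":-0.05,"roll":0},{"fingers":-1,"dx":0,"dy":0,"dz":-0.1,"roll":0},{"fingers":-1,"dx":0,"dy":0,"dz":-0.1,"roll":0}])

```text
time: 15.98
tool_pos: [0.4787, -0.2574, 0.1313]
tcp_rot: [1.733, 2.609, 0.001]
wrist_force: [1.0, -0.2, -0.2]
width: 0.995
grip_force: 0.0
```

```bash
cat >> h.py <<'E'
def findlid(show=None,z=None):
    c=calibration('wrist');p,d=read_camera('wrist')
    b=p.astype(int);m=((b[:,:,0]-b[:,:,2]>50)).astype(np.uint8)
    P=np.array([pt(c,u,v,d[v,u]) for v,u in zip(*np.nonzero(m)) if d[v,u]>0])
    tz=read_state()["tool_pos"];P=P[np.hypot(P[:,0]-tz[0],P[:,1]-tz[1])<.07]
    top=np.percentile(P[:,2],95) if z is None else z
    Q=P[np.abs(P[:,2]-top)<.004]
    (cx,cy),r=cv2.minEnclosingCircle((Q[:,:2]*1000).astype(np.float32))
    nn,_,N=normal(Q);print("lid top z",top.round(4),"centre",round(cx,1),round(cy,1),"r",round(r,1),"mean",(Q[:,:2].mean(0)*1000).round(1),"normal",nn.round(3),N)
    if show: cv2.imwrite(show,p)
    return c,p,d
E
python3 -c "
from h import *
plan(.48,-.26,.05,112.8)
c,p,d=findlid('pics/w4.png')
# jar shoulder
P=np.array([pt(c,u,v,d[v,u]) for v in range(0,480,2) for u in range(0,640,2) if d[v,u]>0 and p[v,u].max()>110 and int(p[v,u,0])-int(p[v,u,2])<40])
Q=P[(np.abs(P[:,2]-.064)<.006)&(np.hypot(P[:,0]-.477,P[:,1]+.257)<.06)];print(cv2.minAreaRect((Q[:,:2]*1000).astype(np.float32)),Q[:,2].mean())
s=read_state();print(np.array(s['tool_pos'])[:2]@[.3875,-.9219])"
```

```text
t 15.97 tcp [ 0.4787 -0.2574  0.1313] yaw 112.8 tilt 0.56 q6 -0.94 w 0.995 grip 0.0 F [ 1.  -0.2 -0.2]
d [-0.0022 -0.0003  0.0813] roll 0.0
lid top z 0.0921 centre 480.3 -264.6 r 27.3 mean [ 479.3 -263.2] normal [-0.001  0.004  1.   ] 7099
((474.248046875, -248.76657104492188), (57.127601623535156, 23.49559211730957), 19.380252838134766) 0.06257964661942747
0.42119274661865247
```

View pics/w4.png

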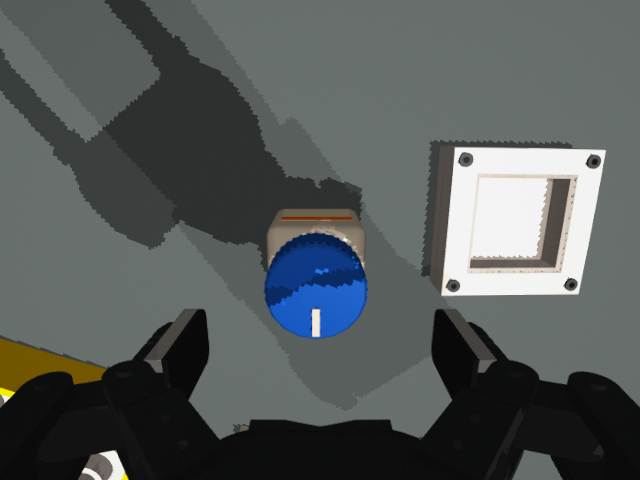

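The jar stands upright and level: lid centre at (316,286), white mark at (316,322). Regripping its body centrally, higher up.

Request:
step_arm(commands=[{"fingers":-1,"dx":-0.007,"dy":-0.001,"dz":0.03,"roll":0},{"fingers":-1,"dx":-0.007,"dy":-0.001,"dz":0.085,"roll":0},{"fingers":-1,"dx":-0.007,"dy":-0.001,"dz":0.085,"roll":0},{"fingers":1,"dx":-0.007,"dy":-0.001,"dz":0.085,"roll":0},{"fingers":1,"dx":-0.007,"dy":-0.001,"dz":0.085,"roll":0},{"fingers":1,"dx":-0.007,"dy":-0.001,"dz":0.085,"roll":0},{"fingers":1,"dx":-0.007,"dy":-0.001,"dz":0.085,"roll":0}], squeeze=45)

```text
time: 16.9
tool_pos: [0.4786, -0.2631, 0.0433]
tcp_rot: [1.736, 2.614, 0.0]
wrist_force: [0.0, 0.7, 7.0]
width: 0.668
grip_force: 50.6
```

```bash
python3 -c "
from h import *
plan(.599,-.1916,.13,112.8)"
```

```text
t 16.9 tcp [ 0.4786 -0.2631  0.0433] yaw 112.8 tilt 0.22 q6 -0.95 w 0.668 grip 50.6 F [0.  0.7 7. ]
d [ 0.0189  0.1389 -0.0864] roll 0.0
```

Request:
step_arm(commands=[{"fingers":1,"dx":0,"dy":0,"dz":-0.05,"roll":0},{"fingers":1,"dx":0.005,"dy":0.035,"dz":-0.075,"roll":0},{"fingers":1,"dx":0.011,"dy":0.075,"dz":-0.075,"roll":0},{"fingers":1,"dx":0.017,"dy":0.115,"dz":-0.075,"roll":0},{"fingers":1,"dx":0.0206,"dy":0.14,"dz":-0.06,"roll":0},{"fingers":1,"dx":0.0206,"dy":0.14,"dz":-0.045,"roll":0},{"fingers":1,"dx":0.0206,"dy":0.14,"dz":-0.04,"roll":0},{"fingers":1,"dx":0.0206,"dy":0.14,"dz":-0.04,"roll":0}])

```text
time: 17.9
tool_pos: [0.5964, -0.1892, 0.0802]
tcp_rot: [-1.738, -2.614, 0.001]
wrist_force: [1.7, -0.6, -2.5]
width: 0.668
grip_force: 50.2
```

```bash
python3 -c "
from h import *
plan(.5993,-.1896,.0513,112.8)
c,p,d=findlid()
n=np.array([.3875,-.9219]);t=np.array([.9219,.3875]);A=[]
for v in range(0,480):
    for u in range(0,640):
        if d[v,u]>0 and p[v,u].min()>100:
            q=pt(c,u,v,d[v,u])
            if abs(q[2]-.03)<.003: A.append([q[:2]@n,q[:2]@t])
A=np.array(A)*1000
print(len(A),'n',np.percentile(A[:,0],[.3,99.7]),'t',np.percentile(A[:,1],[.3,50,99.7]))"
```

```text
t 17.9 tcp [ 0.5964 -0.1892  0.0802] yaw 112.8 tilt 0.15 q6 -0.74 w 0.668 grip 50.2 F [ 1.7 -0.6 -2.5]
d [-0.0015  0.0026  0.0289] roll -0.0
lid top z 0.1288 centre 597.7 -191.0 r 27.1 mean [ 594.9 -184.1] normal [0.003 0.004 1.   ] 16056
10497 n [357.92612725 419.67273429] t [426.98761301 478.87861569 526.6322055 ]
```

Request:
step_arm(commands=[{"fingers":1,"dx":-0.001,"dy":0.0015,"dz":0.005,"roll":0},{"fingers":1,"dx":-0.001,"dy":0.0015,"dz":0.01,"roll":0},{"fingers":1,"dx":-0.001,"dy":0.0015,"dz":0.016,"roll":0},{"fingers":1,"dx":-0.001,"dy":0.0015,"dz":0.022,"roll":0},{"fingers":1,"dx":-0.001,"dy":0.0015,"dz":0.028,"roll":0},{"fingers":1,"dx":-0.001,"dy":0.0015,"dz":0.031,"roll":0},{"fingers":1,"dx":-0.001,"dy":0.0015,"dz":0.031,"roll":0}])

```text
time: 18.82
tool_pos: [0.6027, -0.1925, 0.0685]
tcp_rot: [1.734, 2.611, -0.003]
wrist_force: [-35.9, 6.7, 83.4]
width: 0.666
grip_force: 68.6
```

```bash
python3 -c "
from h import *
plan(.5993,-.1896,.0513,112.8)
c,p,d=findlid()"
```

```text
t 18.82 tcp [ 0.6027 -0.1925  0.0685] yaw 112.8 tilt 0.43 q6 -0.74 w 0.666 grip 68.6 F [-35.9   6.7  83.4]
d [ 0.0041 -0.002   0.0172] roll 0.0
lid top z 0.1216 centre 601.6 -190.0 r 26.7 mean [ 599.4 -184.4] normal [-0.009  0.004  1.   ] 16459
```

The jar jammed on the rim. Backing off to look.

Request:
step_arm(commands=[{"fingers":1,"dx":0,"dy":0,"dz":-0.015,"roll":0},{"fingers":1,"dx":0,"dy":0,"dz":-0.035,"roll":0},{"fingers":1,"dx":0,"dy":0,"dz":-0.035,"roll":0},{"fingers":1,"dx":0,"dy":0,"dz":-0.035,"roll":0}])

```text
time: 19.38
tool_pos: [0.599, -0.1889, 0.0835]
tcp_rot: [-1.737, -2.615, 0.001]
wrist_force: [-0.9, 0.3, -3.3]
width: 0.667
grip_force: 58.4
```

```bash
python3 -c "
from h import *
import pickle
plan(.5993,-.1896,.0513,112.8)
c,p,d=findlid()
ct=calibration('top');pt_,dt=read_camera('top');cs=calibration('side');ps,ds=read_camera('side')
pickle.dump((c,p,d,ct,pt_,dt,cs,ps,ds),open('j.pkl','wb'))
a=cv2.resize(p,(400,300));b=cv2.resize(ps[90:240,270:470],(400,300))
cv2.imwrite('pics/j.png',np.vstack([np.hstack([a,b]),np.hstack([cv2.resize(pt_[170:290,400:560],(400,300)),a*0])]))"
```

```text
t 19.38 tcp [ 0.599  -0.1889  0.0835] yaw 112.8 tilt 0.15 q6 -0.74 w 0.667 grip 58.4 F [-0.9  0.3 -3.3]
d [-0.0008  0.      0.0322] roll 0.0
lid top z 0.1364 centre 598.4 -186.3 r 26.8 mean [ 596.2 -181.2] normal [-0.001 -0.007  1.   ] 16416
```

View pics/j.png

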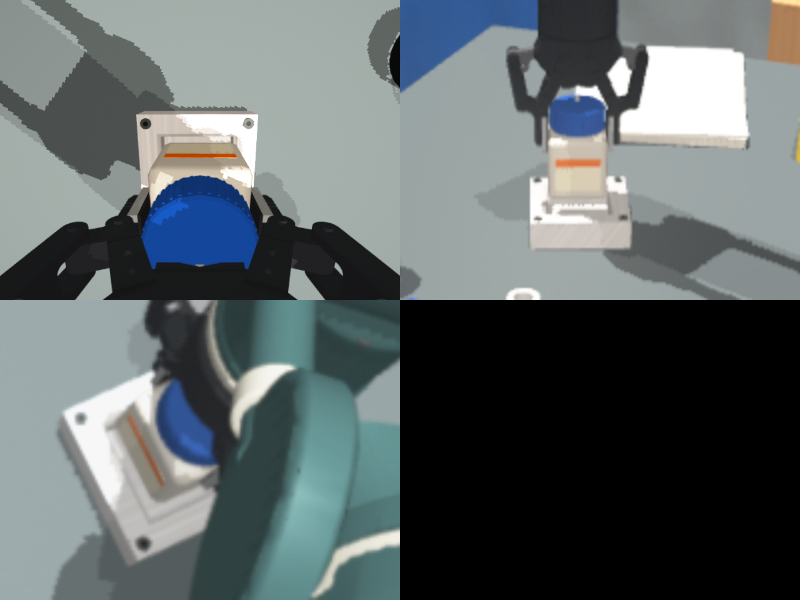

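The side crop (upper right) shows the jar upright above the holder, and the wrist crop shows its label face just inside the pocket's far rim at about (200,150). That was my 11th picture, one over the allowance of 10, so I'll use numbers only from here. Measuring jar faces against holder edges in each camera.

```bash
cat >> h.py <<'E'
def fit(name,data=None):
    "jar label face n and sides t, jar yaw, holder far edge n and sides t, all by one camera"
    if data is None: c=calibration(name);p,d=read_camera(name)
    else: c,p,d=data
    n=np.array([.3875,-.9219]);t=np.array([.9219,.3875]);A=[];C=[]
    for v in range(480):
        for u in range(640):
            if d[v,u]>0 and p[v,u].max()>90:
                b=p[v,u].astype(int)
                if b[0]-b[2]>40: continue
                q=pt(c,u,v,d[v,u])
                if .3<q[:2]@n<.5 and .38<q[:2]@t<.57 and q[2]<.12: A.append([q[:2]@n*1e3,q[:2]@t*1e3,q[2]*1e3])
    A=np.array(A)
    H=A[np.abs(A[:,2]-30)<2.5]
    print(name,"holder n",np.percentile(H[:,0],[.3,99.7]).round(1),"t",np.percentile(H[:,1],[.3,99.7]).round(1),len(H))
    F=A[(A[:,2]>45)&(np.abs(A[:,0]-378)<12)]
    m=np.median(F[:,0]);F=F[np.abs(F[:,0]-m)<4];k=np.polyfit(F[:,1]-479,F[:,0],1)
    print(" face n",round(m,1),"yaw err",np.degrees(np.arctan(k[0])).round(1),"t",np.percentile(F[:,1],[.5,99.5]).round(1),"z",np.percentile(F[:,2],[1,99]).round(1),len(F), "n vs z",np.polyfit(F[:,2],F[:,0],1)[0].round(3))
E
python3 - <<'E'
from h import *
import pickle
c,p,d,ct,pt_,dt,cs,ps,ds=pickle.load(open('j.pkl','rb'))
fit('wrist',(c,p,d));fit('side',(cs,ps,ds))
c,p,d=pickle.load(open('top0.pkl','rb'))
n=np.array([.3875,-.9219]);t=np.array([.9219,.3875])
Q=np.array([pt(c,u,v,d[v,u]) for v in range(180,285) for u in range(415,520)]);H=Q[np.abs(Q[:,2]-.03)<.0025]
print('top holder',np.percentile(H[:,:2]@n,[.3,99.7]),np.percentile(H[:,:2]@t,[.3,99.7]))
L=Q[np.abs(Q[:,2]-.007)<.003];L=L[np.hypot(*(L[:,:2]-[.599,-.19]).T)<.042];print('floor',np.percentile(L[:,:2]@n,[1,50,99]),np.percentile(L[:,:2]@t,[1,50,99]))
E
```

```text
wrist holder n [358.  421.6] t [426.9 526.6] 9716
 face n 378.2 yaw err 0.1 t [452.7 506.4] z [ 52.3 109.3] 7433 n vs z 0.058
side holder n [353.6 457.5] t [426.  525.3] 568
 face n 377.2 yaw err 0.3 t [450.3 507. ] z [ 47.7 111.5] 791 n vs z 0.011
top holder [0.3582908  0.45904749] [0.42758552 0.52741657]
floor [0.38347481 0.41093591 0.44013953] [0.44856105 0.47844405 0.50862595]
```

Offsets are consistent in both cameras: shift -2.8 mm along tool y and about -1 mm along tool x. Reinserting with a limited push.

Request:
step_arm(commands=[{"fingers":1,"dx":-0.001,"dy":-0.0028,"dz":0.005,"roll":0},{"fingers":1,"dx":-0.001,"dy":-0.0028,"dz":0.011,"roll":0},{"fingers":1,"dx":-0.001,"dy":-0.0028,"dz":0.015,"roll":0},{"fingers":1,"dx":-0.001,"dy":-0.0028,"dz":0.018,"roll":0},{"fingers":1,"dx":-0.001,"dy":-0.0028,"dz":0.021,"roll":0}])

```text
time: 20.15
tool_pos: [0.5978, -0.1913, 0.0642]
tcp_rot: [1.738, 2.617, 0.0]
wrist_force: [0.5, 0.5, -2.3]
width: 0.667
grip_force: 58.4
```

It's entering freely. Continuing to the floor.

Request:
step_arm(commands=[{"fingers":1,"dx":0,"dy":0,"dz":0.005,"roll":0},{"fingers":1,"dx":0,"dy":0,"dz":0.01,"roll":0},{"fingers":1,"dx":0,"dy":0,"dz":0.014,"roll":0},{"fingers":1,"dx":0,"dy":0,"dz":0.016,"roll":0},{"fingers":1,"dx":0,"dy":0,"dz":0.018,"roll":0}])

```text
time: 20.78
tool_pos: [0.5976, -0.1911, 0.0474]
tcp_rot: [-1.738, -2.616, 0.0]
wrist_force: [-4.1, 2.9, 12.5]
width: 0.669
grip_force: 60.1
```

Request:
step_arm(commands=[{"fingers":-1,"dx":0,"dy":0,"dz":0,"roll":0},{"fingers":-1,"dx":0,"dy":0,"dz":0,"roll":0},{"fingers":-1,"dx":0,"dy":0,"dz":0,"roll":0},{"fingers":-1,"dx":0,"dy":0,"dz":-0.05,"roll":0},{"fingers":-1,"dx":0,"dy":0,"dz":-0.1,"roll":0},{"fingers":-1,"dx":0,"dy":0,"dz":-0.1,"roll":0},{"fingers":-1,"dx":0,"dy":0,"dz":-0.1,"roll":0}])

```text
time: 21.65
tool_pos: [0.5976, -0.1912, 0.1462]
tcp_rot: [1.738, 2.617, 0.0]
wrist_force: [-0.9, 0.8, -1.1]
width: 1.0
grip_force: 0.0
```

```bash
cat >> h.py <<'E'
def mark(c,p,z):
    "yaw of the white mark on the lid top, from the lid centre"
    b=p.astype(int);m=(b[:,:,0]-b[:,:,2]>50).astype(np.uint8)
    k,l,st,ce=cv2.connectedComponentsWithStats(m);j=max(range(1,k),key=lambda i:st[i,4]);
    cn=max(cv2.findContours((l==j).astype(np.uint8),0,2)[0],key=cv2.contourArea);hull=cv2.convexHull(cn)
    M=np.zeros(m.shape,np.uint8);cv2.drawContours(M,[hull],-1,1,-1)
    w=(M>0)&(b.min(2)>120);P=np.array([onz(c,u,v,z)[:2] for v,u in zip(*np.nonzero(w))])
    T=np.array([onz(c,u,v,z)[:2] for v,u in hull[:,0,::-1]]);return P
E
python3 -c "
from h import *
plan(.5976,-.191,.075,112.8)
c,p,d=findlid();fit('wrist',(c,p,d))
P=mark(c,p,.099);print('mark',len(P),(np.median(P,0)*1000).round(1))
ct=calibration('wrist')"
```

```text
t 21.65 tcp [ 0.5976 -0.1912  0.1462] yaw 112.8 tilt 0.01 q6 -0.75 w 1.0 grip 0.0 F [-0.9  0.8 -1.1]
d [0.0002 0.0001 0.0712] roll 0.0
lid top z 0.1001 centre 598.3 -190.9 r 27.4 mean [ 597.4 -189.2] normal [-0.     0.003  1.   ] 6935
wrist holder n [358.  457.7] t [426.9 526.4] 8993
 face n 380.8 yaw err 0.0 t [450.  504.7] z [45.7 73.1] 1519 n vs z 0.169
mark 342 [ 604.4 -203.8]
```

The jar is seated: lid top at 0.100, level, with the mark toward the jar's x. Gripping the lid.

Request:
step_arm(commands=[{"fingers":-1,"dx":0,"dy":0.0008,"dz":0.04,"roll":0},{"fingers":-1,"dx":0,"dy":0.0008,"dz":0.07,"roll":0},{"fingers":-1,"dx":0,"dy":0.0008,"dz":0.07,"roll":0},{"fingers":1,"dx":0,"dy":0.0008,"dz":0.07,"roll":0},{"fingers":1,"dx":0,"dy":0.0008,"dz":0.07,"roll":0},{"fingers":1,"dx":0,"dy":0.0008,"dz":0.07,"roll":0},{"fingers":1,"dx":0,"dy":0.0008,"dz":0.07,"roll":0},{"fingers":1,"dx":0,"dy":0.0008,"dz":0.07,"roll":0}], squeeze=110)

```text
time: 22.7
tool_pos: [0.5994, -0.1916, 0.0784]
tcp_rot: [1.737, 2.615, 0.0]
wrist_force: [-3.0, -1.3, 6.2]
width: 0.601
grip_force: 114.8
```

```bash
python3 -c "
from h import *
plan(.5976,-.191,.075,112.8)
print(read_state()['torque'])"
```

```text
t 22.7 tcp [ 0.5994 -0.1916  0.0784] yaw 112.8 tilt 0.16 q6 -0.75 w 0.601 grip 114.8 F [-3.  -1.3  6.2]
d [ 0.0012 -0.0014  0.0034] roll 0.0
[-0.03057648  0.34492095  0.04266017]
```

Request:
step_arm(commands=[{"fingers":1,"dx":0,"dy":0,"dz":0,"roll":-4},{"fingers":1,"dx":0,"dy":0,"dz":0,"roll":-9},{"fingers":1,"dx":0,"dy":0,"dz":0,"roll":-14},{"fingers":1,"dx":0,"dy":0,"dz":0,"roll":-20},{"fingers":1,"dx":0,"dy":0,"dz":0,"roll":-20}])

```text
time: 23.32
tool_pos: [0.6001, -0.1914, 0.0787]
tcp_rot: [1.255, 2.876, 0.001]
wrist_force: [-0.5, 0.7, 7.0]
width: 0.601
grip_force: 114.9
```

```bash
python3 -c "
from h import *
plan(.5976,-.191,.075,112.8)
print(read_state()['torque'])
fit('side');c,p,d=findlid()"
```

```text
t 23.32 tcp [ 0.6001 -0.1914  0.0787] yaw 132.8 tilt 0.24 q6 -1.1 w 0.601 grip 114.9 F [-0.5  0.7  7. ]
d [ 0.0021 -0.0016  0.0036] roll 20.0
[0.17783405 0.06397552 0.06178467]
side holder n [354.3 457.1] t [426.  525.3] 625
 face n 380.5 yaw err -0.5 t [449.3 505.1] z [45.4 75.1] 365 n vs z 0.061
lid top z 0.1004 centre 599.6 -190.5 r 27.4 mean [ 597.8 -188.6] normal [0.005 0.01  1.   ] 14288
```

Request:
step_arm(commands=[{"fingers":1,"dx":0,"dy":0,"dz":0,"roll":-7},{"fingers":1,"dx":0,"dy":0,"dz":-0.0005,"roll":-14},{"fingers":1,"dx":0,"dy":0,"dz":-0.001,"roll":-21},{"fingers":1,"dx":0,"dy":0,"dz":-0.001,"roll":-28},{"fingers":1,"dx":0,"dy":0,"dz":-0.001,"roll":-35},{"fingers":1,"dx":0,"dy":0,"dz":-0.001,"roll":-42},{"fingers":1,"dx":0,"dy":0,"dz":-0.001,"roll":-42}])

```text
time: 24.3
tool_pos: [0.6004, -0.1917, 0.0801]
tcp_rot: [0.14, 3.134, -0.002]
wrist_force: [-2.7, 0.2, 8.0]
width: 0.598
grip_force: 115.0
```

```bash
python3 -c "
from h import *
plan(.5976,-.191,.075,112.8)
print(read_state()['torque'])
fit('side')
for nm in('wrist','top','side'):
    c=calibration(nm);p,d=read_camera(nm);P=mark(c,p,.101);P=P[np.hypot(P[:,0]-.599,P[:,1]+.191)<.027] if len(P) else P
    print(nm,len(P),np.median(P,0).round(4) if len(P) else '')
findlid()"
```

```text
t 24.3 tcp [ 0.6004 -0.1917  0.0801] yaw 174.9 tilt 0.27 q6 -1.83 w 0.598 grip 115.0 F [-2.7  0.2  8. ]
d [0.0028 0.0004 0.0051] roll 62.1
[0.09994582 0.21803692 0.07643157]
side holder n [354. 456.] t [426.1 525.3] 605
 face n 380.0 yaw err -1.3 t [449.2 505.1] z [ 45.6 116.8] 412 n vs z -0.019
wrist 522 [ 0.6167 -0.1928]
top 0 
side 0 
lid top z 0.1018 centre 599.2 -191.9 r 27.2 mean [ 596.8 -191.4] normal [-0.002  0.015  1.   ] 14255
```

The mark has turned about 62° and the lid has risen about 2 mm, so the threads are free. Lifting a little first to check that the jar stays put.

Request:
step_arm(commands=[{"fingers":1,"dx":0,"dy":0,"dz":-0.002,"roll":0},{"fingers":1,"dx":0,"dy":0,"dz":-0.004,"roll":0},{"fingers":1,"dx":0,"dy":0,"dz":-0.006,"roll":0},{"fingers":1,"dx":0,"dy":0,"dz":-0.008,"roll":0},{"fingers":1,"dx":0,"dy":0,"dz":-0.008,"roll":0}])

```text
time: 25.18
tool_pos: [0.5986, -0.191, 0.0854]
tcp_rot: [0.142, 3.138, -0.0]
wrist_force: [1.3, 0.2, -0.3]
width: 0.599
grip_force: 114.3
```

```bash
python3 -c "
from h import *
plan(.5976,-.191,.075,112.8)
fit('side');findlid()"
```

```text
t 25.18 tcp [ 0.5986 -0.191   0.0854] yaw 174.8 tilt 0.02 q6 -1.83 w 0.599 grip 114.3 F [ 1.3  0.2 -0.3]
d [ 0.001  -0.0001  0.0104] roll 62.0
side holder n [353.7 457.7] t [425.9 525.3] 618
 face n 380.0 yaw err -0.9 t [447.6 503.2] z [ 45.4 114.2] 397 n vs z 0.018
lid top z 0.107 centre 597.6 -190.9 r 27.3 mean [ 595.  -190.7] normal [0.    0.013 1.   ] 14261
```

Request:
step_arm(commands=[{"fingers":1,"dx":0,"dy":0,"dz":-0.004,"roll":0},{"fingers":1,"dx":0,"dy":0,"dz":-0.008,"roll":0},{"fingers":1,"dx":0,"dy":0,"dz":-0.012,"roll":0},{"fingers":1,"dx":0,"dy":0,"dz":-0.016,"roll":0},{"fingers":1,"dx":0,"dy":0,"dz":-0.02,"roll":0},{"fingers":1,"dx":0,"dy":0,"dz":-0.02,"roll":0},{"fingers":1,"dx":0,"dy":0,"dz":-0.02,"roll":0}])

```text
time: 26.15
tool_pos: [0.5983, -0.1909, 0.1052]
tcp_rot: [-0.142, -3.138, -0.0]
wrist_force: [0.0, 0.9, -0.2]
width: 0.593
grip_force: 114.4
```

```bash
python3 -c "
from h import *
plan(.5976,-.191,.075,112.8)
fit('side');findlid();fit('wrist')
c=calibration('side');p,d=read_camera('side')
n=np.array([.3875,-.9219]);t=np.array([.9219,.3875])
B=[];W=[]
for v in range(60,260):
    for u in range(250,480):
        if d[v,u]>0:
            q=pt(c,u,v,d[v,u]);b=p[v,u].astype(int)
            if abs(q[:2]@t-.477)<.035 and .37<q[:2]@n<.44 and q[2]>.04: (B if b[0]-b[2]>50 else W).append([q[:2]@n,q[:2]@t,q[2]])
B=np.array(B);W=np.array(W)
print('lid z',np.percentile(B[:,2],[2,98]),'t',np.percentile(B[:,1],[1,99]))
print(np.histogram(W[:,2],bins=np.arange(.04,.13,.005)))"
```

```text
t 26.15 tcp [ 0.5983 -0.1909  0.1052] yaw 174.8 tilt 0.01 q6 -1.83 w 0.593 grip 114.4 F [ 0.   0.9 -0.2]
d [ 0.0007 -0.0001  0.0302] roll 62.0
side holder n [353.1 456.2] t [426.2 525.3] 611
 face n 380.6 yaw err -1.4 t [449.  505.1] z [ 45.4 111.7] 367 n vs z 0.032
lid top z 0.1268 centre 597.4 -190.8 r 27.4 mean [ 594.7 -190.6] normal [0.002 0.013 1.   ] 14259
wrist holder n [358.2 457.8] t [426.7 526.1] 10504
 face n 383.0 yaw err -5.3 t [447.9 500.4] z [47.  74.4] 1343 n vs z 0.132
lid z [0.10317695 0.12787923] t [0.45182839 0.50270226]
(array([ 70,  66,  69,  77,  70,  87, 151,  64,  55,  48,  69,   0,  15,
        11,  18,  29,  34]), array([0.04 , 0.045, 0.05 , 0.055, 0.06 , 0.065, 0.07 , 0.075, 0.08 ,
       0.085, 0.09 , 0.095, 0.1  , 0.105, 0.11 , 0.115, 0.12 , 0.125]))
```

```bash
python3 -c "
from h import *
print(finish_job())"
```

```text
the job is handed in; nothing more can be done
None
```

The job is handed in: the jar stands fully down in the pocket, and the lid was unscrewed about 62° and is held level about 9 mm above the mouth; my first insertion jammed on the rim at 83 N before I corrected it, I did not recheck the mouse, pot or casting at the end, and I viewed 11 pictures, one over the limit of 10.

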